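Load the block shaker and latch its guard

ROBOT

A 7-joint arm with a two-finger parallel gripper is mounted at the origin on the work surface. World frame = base frame: x ahead of the robot, y to its left, z up, the work surface at z = 0. Lengths are in mm, angles in rad, forces in N, time in s.
With the tool pointing down it reaches from about 400 to 925 mm from the base axis. Payload 5.6 kg.
Tool frame: the origin (TCP) lies between the finger pads; the fingertips stand 19 mm ahead of it and the grasp point (between the pads) is the TCP; z points along the fingers, y is the line along which they close (so a half turn about z gives the same grasp; the last joint's range is limited). The gripper opens to 85 mm and grips with 20 to 120 N. Pads are 22 mm wide; open, the fingers measure 114 mm over their backs; the gripper's body (76 mm by 85 mm) begins 54 mm behind the grasp point. The pads swing forward as they close: fully open they stand 13 mm farther back than shut.
Start: joints at [-1.286, 0.468, -0.012, 1.603, 0.006, 1.071, -0.056], TCP at [209.316, 615.383, 215.19] pointing down, gripper open.
Joint ranges: [-2.53, 2.53], [-0.31, 2.02], [-1.57, 1.55], [0.28, 2.44], [-1.29, 4.43], [0.15, 1.84], [-2.92, 2.92]. Speed limits (rad/s): [2.57, 2.57, 3.14, 3.14, 3.14, 3.14, 3.14].

INTERFACE

Orientations are given as a rotation vector (axis times angle).
In Python, from rig import robot gives the robot as it stands.
- The arm moves only by the tool move_arm, never from a script. Its argument "plan" is text: rows parted by semicolons, each of 4 numbers parted by spaces: the shift along the tool's x, y, z scaled (see below), then the turn about the tool's z scaled (see below). In form: x y z spin; .... A call has 1 to 8 rows; each row is the pose to reach, as a shift and turn from the pose commanded when the call began, along the tool's axes at that moment, turning the shorter way round; what a row does not reach only later rows make up. The controller multiplies each number of a shift by 0.25 m and each number of a turn by pi rad. A row lasts 1/8 s, in which the tool goes at most 62.5 mm and 10.7 degrees, less where a joint would pass 70% of its speed; a pose out of reach is approached as far as the arm can. A call with a number of a shift or a turn outside -1 to 1 is refused whole. A call with a gripper value outside its range is refused whole. "claw" is the opening, from 0 (shut) to 1 (fully open), set as the call begins (left out, the last holds). The fingers move at their own pace and stop on an object; "grip_force" is the grip in N (left out, the last holds). Time passes only in rows, so rows that repeat a pose let the fingers close. It gives the time, the measured TCP pose, the force, the opening and the grip force at its end, in the units of the state.
- robot.get_state(): the state, without advancing time (a new reading comes with each control period).
- robot.read_camera(name): name is "scene" or "top" or "wrist"; returns (picture, depth): 400x640x3 uint8, red, green, blue; 400x640 float32, mm along the optical axis (not along the pixel's ray), 0 where there is no reading.
- robot.get_calibration(name): a dict with "fx", "fy", "cx", "cy" (pixels), "k1" (the pictures are not rectified: a ray, as slopes to the right and down, at radius r is drawn at 1 + k1 r^2 times it, then the intrinsics apply), "cam_to_world" (4x4, takes a point from camera to world coordinates). Camera axes: x right, y up, looking along -z (the intrinsics and any distortion apply to the point x, -y, -z); pixel columns grow to the right and rows downward; lengths in mm; the calibration is good to about 2 mm. A picture is of the moment at which its call begins: read the wrist's pose just before it. get_calibration takes no time and is no camera call; for the wrist camera it gives the pose at the moment of the call.
- robot.close_job(): hands the job in; it is judged then, once.
Trained networks look in the newest picture that a camera, given by its name, has taken for a name from the list of things; names that differ only in an ending like _2 or _b are one class to them, and where a whole thing is asked for, a point or a joint stands for the part that bears it (a point fixed in the world has none). Each returns a list of dicts, best first, with "p" (0 to 1); they miss things now and then, are a little off and sometimes report something else, mostly with a low value. They report only what shows in the picture. A call takes as long as a camera call. They do not tell look-alikes from the thing itself.
- robot.boxes_of(camera, label): "pixel" ([row, column] in pixels, amid what is visible of it).
- robot.trace(camera, label): "pixels" (400x640 bool, what is visible of it) and "pixel" ([row, column] in pixels, amid what is visible of it).
- robot.spot_point(camera, label): "pixel" ([row, column] in pixels: a listed point, or the origin of a listed thing).
The state is a dict: "time_s": time; "joint_pos": joint angles; "joint_vel": joint speeds; "joint_efforts": joint torques, N m; "eef_pos": TCP position; "orientation": TCP orientation; "contact_force": force on the tool from outside, world axes, zero at the start; "torque": the same for the moment, N m; "finger_gap": finger opening in mm; "grasp_force": force on a finger pad.
Only numpy, scipy, OpenCV 4.12 (cv2) and the standard library are available. Lean on these libraries where they do the work, as an engineer would, in place of code of your own. Each camera call takes 0.05 s, during which the arm holds its last target. There are 200 camera calls.

TASK

Take the metal block with six wells out of the rack, press it fully down on to the four studs in the block shaker's open chamber, then slide the clear guard shut over it until the latch clicks and holds it by itself. Leave the other two blocks in the rack and all the glassware, the jars and the spatula where they are.

Things in the scene. Friction and masses are not known exactly. Their poses are not given: they have to be found in the camera images.
- block_six_mid (a point): Centre of the six-well block (22.5 mm above its underside): plain aluminium, 60 long (own x) x 42 wide (own y) x 45 mm high, 0.2 to 0.4 kg; six 12 mm wells in its top, four 13 mm square sockets, 10 mm deep, underneath at x = +-18, y = +-11 mm. It starts upright in one of the rack's three bays, its underside 6 mm above the bench.
- rack: White plastic rack, fixed, origin at its underside's centre, 66 mm deep (x), 162 mm wide (y): three bays 46 mm wide at y = -52, 0, +52 mm, 6 mm floor, open above and at both x ends; the walls between stand 53 mm above the bench, as high as the blocks. Blocks lie lengthwise along its x; fingers reach them only at their short ends. Lift straight up 60 mm to clear the walls.
- shaker: Block shaker, fixed: cream box 160 mm wide (x), 244 mm long (y), 100 mm high, origin at its underside's centre. Its top is open over the chamber at the -y end (see point nest); the guard with its handle slides on top, along y, and parks over the +y end. Other equipment stands only along the edges of the bench, more than 450 mm to either side or 780 mm ahead of the robot.
- nest (a point): Centre of the chamber floor, 45 mm above the bench, 56 mm to -y of the shaker's origin; axes as the shaker's. The chamber is 136 mm wide along x, 76 mm along y, its walls 55 mm high. Four studs, 10 mm thick, 8 mm high, at x = +-11, y = +-18 mm: the block's length goes along y, either way round. Fingers fit only along its long sides (47 mm of room each), not at its ends (8 mm).
- nest_press (a point): Where the block's centre is when it is fully down: 22.5 mm above the chamber floor. Two sprung noses in the chamber's y walls, 15 mm high, grip the block's ends, so over the last 13 mm it must be pressed down with about 8 to 18 N (its weight does not do it); then it stays.
- guard_handle (a point): Centre of the guard's handle: a black bar 70 mm along the shaker's x, 12 mm thick (y), its top 9 mm above this point, 133 mm above the bench. The guard under it is a clear panel 150 mm wide, its top 107 mm above the bench, reaching from 70 mm to -y to 20 mm to +y of this point, with a wire bail 19 mm beyond its -y edge.
- guard (a joint): Guard slide: 0 = fully shut over the chamber; grows to 0.125 m as it opens towards the shaker's +y. Starts open at 0.092 to 0.12, clear of the chamber. Shutting takes up to about 10 N, most at the end: a light spring pushes it open again if it is let go before the latch has caught. A block that is not fully down blocks it.
- latch (a joint): Spring pawl on the chamber's -y end wall, 10 mm tall: 0 = up, grows to 0.012 m as it is pressed down. The guard's bail rides over it during the last 17 mm of the guard's travel; it springs up inside the bail and holds the guard once that is within 3 mm of fully shut.
- block_two: Bystander, leave where it is: aluminium block of the same size, 60 x 42 x 45 mm, with two 20 mm wells, in another bay. Origin at its underside's centre.
- block_one: Bystander, leave where it is: aluminium block of the same size, with one 30 mm well, in another bay. Origin at its underside's centre.
- jar: Bystander, leave where it is: small glass jar with a white cap, 44 mm across, 55 mm high, standing between the rack and the shaker. Origin at its underside's centre.
- flask: Bystander, leave where it is: conical flask, 82 mm across, 132 mm high. Origin at its underside's centre.
- beaker: Bystander, leave where it is: glass beaker, 72 mm across, 95 mm high. Origin at its underside's centre.
- reagent: Bystander, leave where it is: amber bottle, 68 mm across, 150 mm high. Origin at its underside's centre.
- cylinder: Bystander, leave where it is: glass measuring cylinder, 60 mm across its foot, 200 mm high. Origin at its underside's centre.
- weighing: Bystander, leave where it is: small weighing bottle, 42 mm across, 45 mm high. Origin at its underside's centre.
- spatula: Bystander, leave where it is: small steel lab spatula, 150 mm long, 12 mm wide, lying flat near the robot; origin near its middle. Its length is its own x.
Things that resemble listed ones, but are neither listed nor needed, are in the scene too. Leave any black or turquoise look-alike of the part that bears block_six_mid alone.

How it is judged:
By the outcome, as a careful person would: the job done as asked, in the order asked, and still so for the second after the job is handed in, with the robot touching nothing.
It also fails if it takes over 72 s, if anything falls off the work surface, if the arm or the gripper's body presses on something with over 40 N, if the wrist force passes 120 N, or if a joint passes its speed limit or range.

## Working session

There is one attempt and no reset: what is moved stays moved. The work goes in short steps, Python scripts to look and compute and a tool call to move; the robot and the scene stay as the last step left them, time stands still between calls to the robot, and variables do not carry over. Pictures are saved under pics/ and viewed, at most 10 in all, crops included, and the job is handed in when it is done.

Besides the shell and the picture viewer there is one more tool, called as name(argument=value, ...) on one line, values as JSON. move_arm: Moves the arm, as the interface text tells. Shifts and turns lie within -1 to 1; 1 stands for 0.25 m of shift or pi rad of turn. Its arguments: {"type":"object","properties":{"plan":{"type":"string"},"claw":{"type":"number"},"grip_force":{"type":"number"}},"required":["plan"]}

```bash
mkdir -p pics; ls; cat > h.py <<'E'
import numpy as np, cv2
from rig import robot
from scipy.spatial.transform import Rotation as R
def ray(name,px,cal=None):
    c=cal or robot.get_calibration(name)
    K=np.array([[c['fx'],0,c['cx']],[0,c['fy'],c['cy']],[0,0,1.]])
    r,q=px
    u=cv2.undistortPoints(np.array([[[q,r]]],float),K,np.array([c['k1'],0,0,0.]))[0,0]
    T=np.array(c['cam_to_world']); return T[:3,3],T[:3,:3]@np.array([u[0],-u[1],-1.])
def at_z(name,px,z,cal=None):
    o,d=ray(name,px,cal); return o+d*(z-o[2])/d[2]
def at_d(name,px,depth,cal=None):
    o,d=ray(name,px,cal); return o+d*depth
def save(name,fn):
    p,d=robot.read_camera(name); cv2.imwrite(fn,p[:,:,::-1]); return p,d
E
python3 - <<'E'
from h import *
np.set_printoptions(precision=1,suppress=True)
s=robot.get_state(); print(s['time_s'],s['eef_pos'],s['orientation'])
ims=[]
for n in('scene','top'):
    p,d=save(n,f'pics/{n}0.png'); np.save(f'd_{n}.npy',d)
    print(n,np.array(robot.get_calibration(n)['cam_to_world']))
    for l in('block_six_mid','rack','shaker','nest','guard_handle','block_two','block_one','jar'):
        for r in robot.spot_point(n,l)[:4]:
            q=r['pixel']; i=tuple(np.clip(np.round(q).astype(int),0,[399,639]))
            print(l,round(r['p'],2),np.round(q),at_d(n,q,d[i]) if d[i] else None)
E
```

```text
pics
0.0 [209.2 614.8 214.2] [-0.5 -3.1  0. ]
scene [[   0.2   -0.8    0.6 1191.3]
 [   1.     0.2   -0.2 -182.1]
 [   0.     0.6    0.8  952.8]
 [   0.     0.     0.     1. ]]
block_six_mid 0.89 [238. 446.] [650.9 288.   37.1]
block_six_mid 0.68 [204. 403.] [535.2 220.6  48.4]
block_six_mid 0.65 [165. 370.] [342.2 202.9  -4.2]
block_six_mid 0.58 [174. 406.] [433.8 270.4  38.3]
rack 0.66 [213. 405.] [558.1 218.4  39.4]
shaker 0.88 [262. 233.] [ 642.9 -209.   107.8]
nest 0.74 [258. 206.] [ 574.5 -269.3   43.5]
guard_handle 0.73 [252. 205.] [ 558.3 -270.2   40.7]
guard_handle 0.59 [217. 262.] [ 556.7 -129.8  128.1]
block_two 0.85 [210. 387.] [542.9 176.   44.7]
block_one 0.7 [210. 423.] [562.9 263.9  43.3]
block_one 0.58 [211. 386.] [548.8 171.4  52.6]
jar 0.7 [232. 315.] [548.3  -6.9  23.3]
top [[   0.     1.    -0.1  461.8]
 [  -1.     0.    -0.    -6.9]
 [  -0.     0.1    1.  1028.9]
 [   0.     0.     0.     1. ]]
block_six_mid 0.88 [229. 232.] [516.3 225.8  52.1]
block_six_mid 0.58 [270. 211.] [417.5 276.2  32.3]
rack 0.7 [225. 233.] [527.7 229.   29.7]
shaker 0.64 [217. 412.] [ 551.5 -193.1  109.1]
shaker 0.4 [129. 287.] [782.5 108.    5.5]
shaker 0.31 [143. 412.] [ 725.9 -197.4   97.7]
nest 0.82 [216. 438.] [ 562.5 -269.9   44.9]
nest 0.37 [146. 410.] [ 723.4 -194.    85.5]
guard_handle 0.68 [212. 383.] [ 558.8 -126.6  131.9]
block_two 0.95 [231. 251.] [514.4 180.6  51.9]
block_one 0.68 [213. 440.] [ 568.2 -274.    46.8]
block_one 0.56 [224. 214.] [527.8 271.8  50.4]
jar 0.51 [227. 324.] [527.4   4.2  56.2]
```

```bash
python3 - <<'E'
import cv2
a=cv2.imread('pics/top0.png'); c=a[110:310,150:480]
cv2.imwrite('pics/crop0.png',cv2.resize(c,None,fx=2.4,fy=2.4,interpolation=cv2.INTER_CUBIC))
E
```

```text
(no output)
```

View pics/scene0.png

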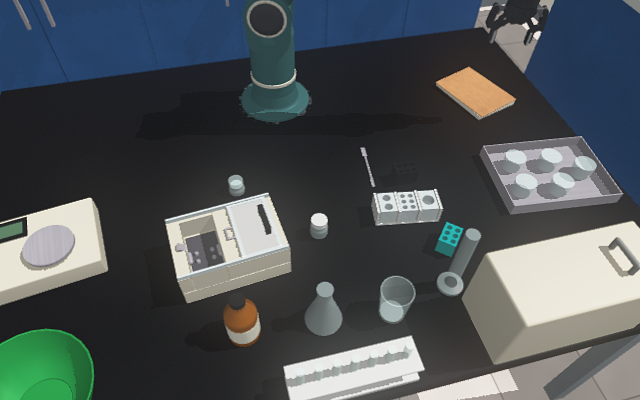

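View pics/crop0.png

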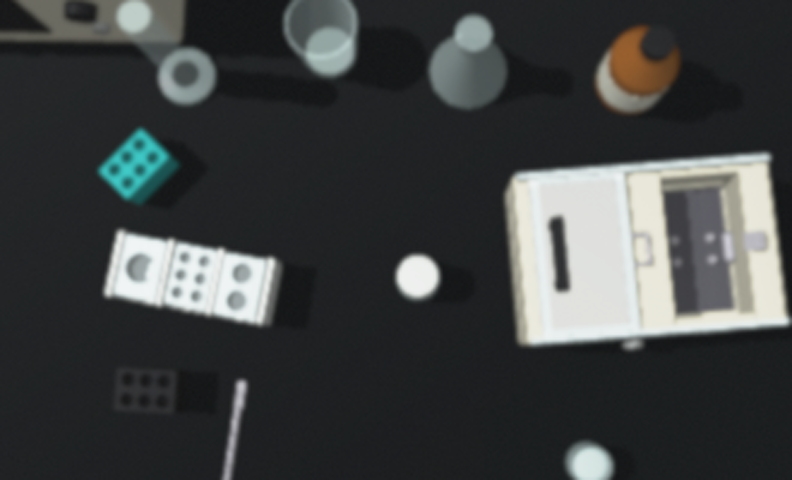

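The candidates for the six-well block are the plain aluminium one in the rack's middle bay (top camera pixel 229,232), a turquoise one (178,207) and a black one (270,211). The aluminium one in the rack is the target, and the crop confirms it. Its two-well and one-well neighbours are on either side. Next I'll measure the rack and shaker yaws from depth.

```bash
cat >> h.py <<'E'
def cloud(name,d,cal):
    K=np.array([[cal['fx'],0,cal['cx']],[0,cal['fy'],cal['cy']],[0,0,1.]])
    v,u=np.mgrid[0:400,0:640]
    n=cv2.undistortPoints(np.stack([u,v],-1).reshape(-1,1,2).astype(float),K,np.array([cal['k1'],0,0,0.])).reshape(400,640,2)
    T=np.array(cal['cam_to_world']); P=np.stack([n[...,0],-n[...,1],-np.ones((400,640))],-1)*d[...,None]
    P=P@T[:3,:3].T+T[:3,3]; P[d<=0]=np.nan; return P
def rect(P,c,rad,z0,z1):
    m=(np.hypot(P[...,0]-c[0],P[...,1]-c[1])<rad)&(P[...,2]>z0)&(P[...,2]<z1)
    q=P[m][:,:2].astype(np.float32); return cv2.minAreaRect(q),len(q),np.median(P[m][:,2])
def plan_to(p,tooly_dir=None,st=None):
    """scaled x y z spin from current measured pose to p with tool y along the given world angle"""
    s=robot.get_state(); Rt=R.from_rotvec(s['orientation']).as_matrix()
    sh=Rt.T@(np.array(p)-s['eef_pos'])/250
    ang=np.arctan2(Rt[1,1],Rt[0,1]); sp=None
    if tooly_dir is not None:
        dlt=(tooly_dir-ang+np.pi/2)%np.pi-np.pi/2   # world ccw
        sp=-dlt/np.pi   # tool z is down
    print('at',np.round(s['eef_pos'],1),'yang',round(np.degrees(ang),2),'tilt z',np.round(Rt[:,2],3),'j7',round(s['joint_pos'][6],2),'F',np.round(s['contact_force'],1),'t',s['time_s'])
    print('shift',np.round(sh,4),'spin',sp,'alt',None if sp is None else (sp-np.sign(sp)))
E
python3 - <<'E'
from h import *
np.set_printoptions(precision=1,suppress=True)
for n in('top','scene'):
    P=cloud(n,np.load(f'd_{n}.npy'),robot.get_calibration(n))
    print(n,'rack',rect(P,(521,226),105,46,60))
    print(n,'shaker',rect(P,(555,-205),180,94,118))
    print(n,'shakerwide',rect(P,(555,-205),180,80,118))
    print(n,'handle',rect(P,(558,-128),60,122,142))
plan_to([521,226,230],np.radians(-9))
E
```

```text
top rack (((489.6164855957031, 240.93067932128906), (163.27639770507812, 141.89663696289062), 81.34329223632812), 1332, np.float64(50.96940486386285))
top shaker (((608.3368530273438, -209.09848022460938), (253.73919677734375, 244.32276916503906), 5.877041816711426), 5556, np.float64(105.06118607371081))
top shakerwide (((607.851806640625, -209.17578125), (254.71945190429688, 244.3131103515625), 5.984588146209717), 5806, np.float64(104.65845961451055))
top handle (((551.8643188476562, -126.57379150390625), (68.42312622070312, 12.559335708618164), 5.622310161590576), 186, np.float64(132.66607158889929))
scene rack (((527.9989624023438, 232.8146209716797), (162.1631317138672, 67.5600357055664), 81.32477569580078), 931, np.float64(48.69221027582637))
scene shaker (((607.5126342773438, -210.0889892578125), (256.5619201660156, 242.1927947998047), 6.011900424957275), 5000, np.float64(103.0574776943144))
scene shakerwide (((607.5126342773438, -210.0889892578125), (256.5619201660156, 242.1927947998047), 6.011900424957275), 5583, np.float64(101.62279128101386))
scene handle (((554.6769409179688, -127.77880096435547), (71.6178207397461, 12.249850273132324), 6.197353839874268), 159, np.float64(130.15854682854172))
at [209.3 615.4 215.2] yang 71.22 tilt z [ 0. -0. -1.] j7 -0.06 F [-0.2 -0.5 -0.3] t 0.9
shift [-1.7 -1.1 -0.1] spin 0.4456512857188427 alt -0.5543487142811573
```

move_arm(plan="-1 -0.63 0 0.444;-1 -0.63 0 0.444;-1 -0.63 0 0.444;-1 -0.63 0 0.444;-1 -0.63 0 0.444;-1 -0.63 0 0.444;-1 -0.63 0 0.444;-1 -0.63 0 0.444", claw=1)

```text
time_s: 1.9
eef_pos: [395.3, 385.8, 215.4]
orientation: [-2.387, -2.042, -0.001]
contact_force: [-0.2, -0.4, -0.6]
finger_gap: 85.3
grasp_force: 0.0
```

```bash
python3 - <<'E'
from h import *
plan_to([521,226,220],np.radians(-8.7))
E
```

```text
at [395.3 385.8 215.4] yang -8.92 tilt z [ 0.  0. -1.] j7 -0.88 F [-0.2 -0.4 -0.6] t 1.9
shift [-0.5533  0.5957 -0.0187] spin -0.0012239430238240587 alt 0.998776056976176
```

move_arm(plan="-0.553 0.596 0 -0.0012;-0.553 0.596 0 -0.0012;-0.553 0.596 0 -0.0012;-0.553 0.596 0 -0.0012;-0.553 0.596 0 -0.0012")

```text
time_s: 2.52
eef_pos: [522.0, 225.9, 215.2]
orientation: [-2.382, -2.048, -0.0]
contact_force: [-0.7, 0.3, -0.3]
finger_gap: 85.5
grasp_force: 0.0
```

```bash
python3 - <<'E'
from h import *
np.set_printoptions(precision=1,suppress=True)
cal=robot.get_calibration('wrist'); p,d=save('wrist','pics/w1.png')
P=cloud('wrist',d,cal); np.save('P.npy',P)
print(rect(P,(524,229),110,44,60))
for l in('block_six_mid','block_two','block_one','rack'):
    for r in robot.spot_point('wrist',l)[:3]: print(l,round(r['p'],2),np.round(r['pixel']),at_z('wrist',r['pixel'],28.5 if l=='block_six_mid' else 6,cal))
m=(P[...,2]>46)&(P[...,2]<58); print(m.sum())
plan_to([521,226,220],np.radians(-8.7))
E
```

```text
(((487.2336730957031, 241.36972045898438), (160.92318725585938, 143.25254821777344), 81.12285614013672), 7272, np.float64(50.99499348311096))
block_six_mid 0.71 [164. 318.] [522.  233.7  28.5]
block_six_mid 0.64 [141. 216.] [416.  275.1  28.5]
block_six_mid 0.62 [ 86. 419.] [638.1 298.2  28.5]
block_two 0.65 [198. 319.] [516.4 186.8   6. ]
block_one 0.83 [113. 320.] [532.6 286.3   6. ]
rack 0.59 [156. 321.] [526.9 237.1   6. ]
10040
at [520.5 228.5 215.1] yang -8.3 tilt z [-0.  0. -1.] j7 -0.47 F [-0.2 -0.1 -0.2] t 2.775
shift [-0.  0. -0.] spin 0.002226929402852598 alt -0.9977730705971474
```

View pics/w1.png

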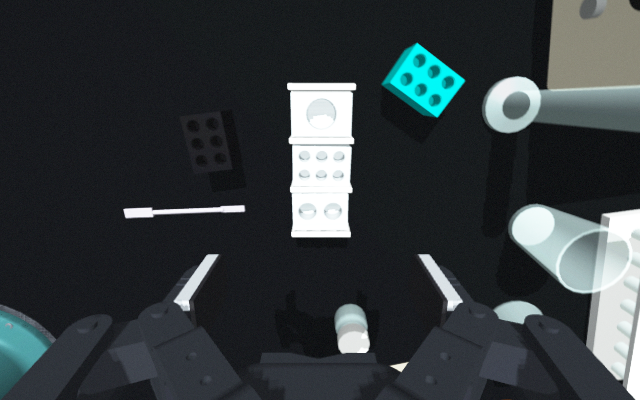

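The wrist view shows the rack upright in the frame with the six-well block in the middle bay at (164,320). The black look-alike is at (141,205) and the turquoise one at (80,424), both outside the rack. Next I'll fit the block's pose in rack axes.

```bash
python3 - <<'E'
from h import *
np.set_printoptions(precision=1,suppress=True)
P=np.load('P.npy')
a=np.radians(-8.8);ex=np.array([np.cos(a),np.sin(a)]);ey=np.array([-ex[1],ex[0]])
u=(P[...,:2]-[525,230])@ex; v=(P[...,:2]-[525,230])@ey; z=P[...,2]
m=(abs(u)<48)&(abs(v)<100)&(z>45)&(z<60)
r=cv2.minAreaRect(P[m][:,:2].astype(np.float32)); print('rack',r, np.median(z[m]))
# walls-only extents vs v: u range per v slice
for v0 in range(-90,95,6):
    k=m&(abs(v-v0)<3)
    if k.sum()>20: print(v0,k.sum(),np.percentile(u[k],[1,99]),np.median(z[k]))
plist=[robot.get_state()['eef_pos'] for _ in range(1)]
p,d=robot.read_camera('wrist')
for l in ('block_six_mid',):
    for q in robot.trace('wrist',l)[:2]:
        mm=q['pixels'].astype(bool)&(z>45)&(z<60); print('trace',q['pixel'],mm.sum(), np.percentile(u[mm],[2,98]),np.percentile(v[mm],[2,98])) if mm.sum()>50 else 0
im=cv2.imread('pics/w1.png')[70:250,270:370]; cv2.imwrite('pics/w1c.png',cv2.resize(im,None,fx=3.3,fy=3.3,interpolation=cv2.INTER_CUBIC)//1)
E
```

```text
rack ((525.595458984375, 235.37771606445312), (160.96878051757812, 65.56250762939453), 81.07949829101562) 51.04908801969526
-72 394 [-32.   31.8] 51.31124651169199
-66 168 [-30.7  28.3] 50.862486995799344
-60 266 [-30.5  28.1] 51.01804634451443
-54 248 [-30.5  28. ] 50.69225219961493
-48 114 [-30.4  28.9] 50.63691096772277
-42 117 [-30.3  28.8] 50.80844751273844
-36 236 [-30.1  28.5] 50.84383906364366
-30 284 [-31.1  28.2] 50.97784610585367
-24 294 [-31.1  31.2] 51.21290071378124
-18 355 [-32.1  31.9] 51.387851023254484
-12 294 [-29.7  28.9] 50.80825991596285
-6 147 [-29.6  29.8] 50.77855739767756
0 246 [-29.4  29.4] 50.79245440665147
6 320 [-29.2  29.2] 50.958692573599194
12 188 [-29.2  30.1] 50.66999439718407
18 213 [-29.   29.9] 50.88493602663908
24 267 [-28.9  29.7] 50.829657171430654
30 262 [-32.8  32.4] 51.96153838190361
36 308 [-30.7  30.3] 51.210188958406576
42 337 [-29.5  29.1] 50.953687294167764
48 235 [-29.4  28.9] 50.940615326962984
54 193 [-29.4  29.6] 50.927485723188056
60 193 [-30.1  29.5] 50.928012970154896
66 229 [-30.   29.3] 51.043286991689286
72 385 [-29.8  29.1] 51.06328926851097
78 251 [-31.5  29.3] 51.10321472477244
84 404 [-32.2  32.3] 52.052481065015684
trace [143.1, 212.6] 646 [-138.7  -96.8] [-1.9 55. ]
trace [255.0, 572.4] 1081 [236.3 299.4] [-111.1  -49.8]
```

View pics/w1c.png

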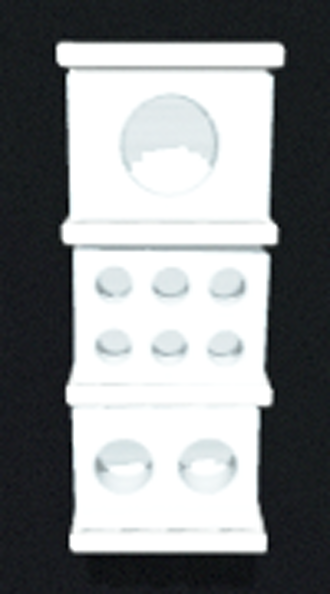

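The crop shows the six-well block seated square in the middle bay, with its two neighbours on either side. Its centre is about (526, 235), at yaw -8.9°. I'll descend and grasp it.

move_arm(plan="0.039 0.01 0.2 0.001;0.039 0.01 0.4 0.001;0.039 0.01 0.6 0.001;0.039 0.01 0.733 0.001;0.039 0.01 0.733 0.001")

```text
time_s: 3.5
eef_pos: [523.4, 235.5, 29.6]
orientation: [-2.381, -2.048, 0.008]
contact_force: [-0.1, -0.2, 1.2]
finger_gap: 85.4
grasp_force: 0.0
```

move_arm(plan="0 0 0 0;0 0 0 0;0 0 0 0;0 0 0 0;0 0 0 0", claw=0, grip_force=50)

```text
time_s: 4.12
eef_pos: [527.1, 237.3, 35.0]
orientation: [-2.383, -2.047, -0.007]
contact_force: [-4.0, -0.5, 13.7]
finger_gap: 0.2
grasp_force: 7.1
```

```bash
python3 - <<'E'
from h import *
np.set_printoptions(precision=1,suppress=True)
p,d=save('wrist','pics/w2.png'); p2,d2=save('scene','pics/s2.png')
a=cv2.resize(p2[170:270,350:480],(520,400)); cv2.imwrite('pics/m2.png',np.hstack([cv2.resize(p,(280,175)) if 0 else a, cv2.resize(p[:,200:440],(240,400))])[:,:,::-1])
s=robot.get_state(); print(s['eef_pos'],s['finger_gap'],s['grasp_force'],s['contact_force'])
E
```

```text
[527.1 237.2  35. ] -0.10157589310092757 6.677906383993104 [-3.3 -0.1 13.6]
```

View pics/m2.png

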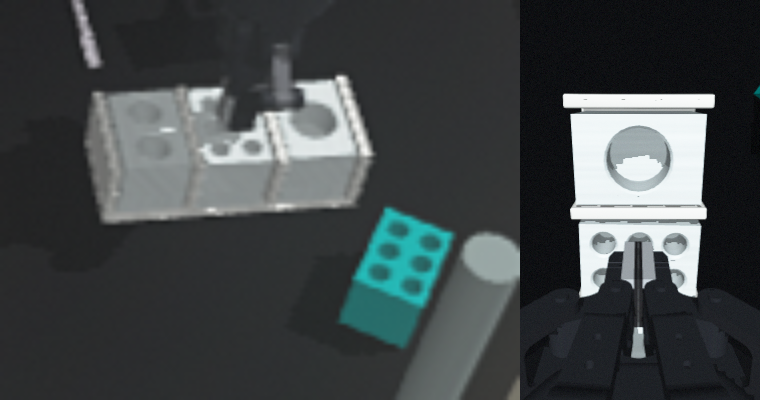

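The fingers have closed on top of the block rather than round its ends, so the TCP must be higher than reported. I'll check the heights in the depth data.

```bash
python3 - <<'E'
from h import *
np.set_printoptions(precision=0,suppress=True,linewidth=200)
s=robot.get_state(); print(s['joint_pos'],s['eef_pos'],R.from_rotvec(s['orientation']).as_matrix()[:,2])
cal=robot.get_calibration('wrist'); p,d=robot.read_camera('wrist'); P=cloud('wrist',d,cal)
print('cam',cal['cam_to_world'])
print('fx',cal['fx'],cal['cx'],cal['cy'],'k1',cal['k1'])
for c in (316,320,310,330):
    print(c,[tuple(np.round(P[r,c])) for r in range(235,400,15)])
c2=robot.get_calibration('scene'); p2,d2=robot.read_camera('scene'); Q=cloud('scene',d2,c2)
m=(np.hypot(Q[...,0]-526,Q[...,1]-235)<120)
for z0 in range(40,300,10):
    k=m&(abs(Q[...,2]-z0)<5)&(p2.sum(-1)<240)
    if k.sum()>3: print(z0,k.sum(),np.median(Q[k],0),Q[k].min(0),Q[k].max(0))
E
```

```text
[-1.  1.  0.  2. -0.  1. -0.] [527. 237.  35.] [ 0.  0. -1.]
cam [[  1.   0.   0. 537.]
 [ -0.   1.   0. 313.]
 [  0.  -0.   1. 194.]
 [  0.   0.   0.   1.]]
fx 313.3132040112266 317.89009681972453 197.61476383647522 k1 0.014966093475911811
316 [(np.float64(525.0), np.float64(240.0), np.float64(29.0)), (np.float64(527.0), np.float64(248.0), np.float64(64.0)), (np.float64(527.0), np.float64(248.0), np.float64(78.0)), (np.float64(527.0), np.float64(248.0), np.float64(89.0)), (np.float64(526.0), np.float64(241.0), np.float64(89.0)), (np.float64(525.0), np.float64(235.0), np.float64(90.0)), (np.float64(524.0), np.float64(227.0), np.float64(88.0)), (np.float64(517.0), np.float64(187.0), np.float64(52.0)), (np.float64(516.0), np.float64(178.0), np.float64(52.0)), (np.float64(527.0), np.float64(247.0), np.float64(130.0)), (np.float64(527.0), np.float64(248.0), np.float64(135.0))]
320 [(np.float64(528.0), np.float64(239.0), np.float64(29.0)), (np.float64(529.0), np.float64(248.0), np.float64(64.0)), (np.float64(528.0), np.float64(248.0), np.float64(79.0)), (np.float64(528.0), np.float64(248.
[... 2421 characters left out ...]
 51 [564. 222. 160.] [536. 214. 155.] [570. 241. 165.]
170 34 [564. 226. 169.] [550. 218. 165.] [566. 239. 175.]
180 76 [561. 223. 182.] [515. 198. 175.] [566. 263. 185.]
190 101 [556. 214. 190.] [513. 197. 185.] [568. 263. 195.]
200 115 [558. 215. 199.] [512. 197. 195.] [567. 261. 205.]
210 131 [557. 219. 211.] [508. 196. 205.] [566. 263. 215.]
220 161 [553. 214. 221.] [507. 197. 215.] [566. 264. 225.]
250 75 [558. 217. 252.] [529. 197. 245.] [565. 256. 255.]
260 132 [553. 211. 260.] [504. 197. 255.] [566. 260. 265.]
270 114 [556. 215. 270.] [513. 199. 265.] [564. 263. 275.]
280 140 [555. 220. 280.] [515. 198. 275.] [565. 281. 285.]
290 148 [554. 222. 290.] [512. 199. 285.] [566. 281. 295.]
```

The closed fingertips sit on the block's top at z≈51 and the pads span z≈51–89. That puts the real grasp point about 35 mm above the reported TCP. I'll rise, reopen and check that offset.

move_arm(plan="0 0 -0.2 0;0 0 -0.2 0;0 0 -0.2 0")

```text
time_s: 4.7
eef_pos: [525.6, 236.1, 82.6]
orientation: [-2.383, -2.047, -0.002]
contact_force: [-1.0, -0.9, -0.2]
finger_gap: 0.2
grasp_force: 0.0
```

```bash
python3 - <<'E'
from h import *
np.set_printoptions(precision=1,suppress=True,linewidth=200)
cal=robot.get_calibration('wrist'); p,d=save('wrist','pics/w3.png'); P=cloud('wrist',d,cal)
s=robot.get_state(); print(s['eef_pos'],s['finger_gap'],s['contact_force'],np.array(cal['cam_to_world'])[:3,3])
for c in (310,330): print(c,[tuple(np.round(P[r,c]).astype(int)) for r in range(215,340,6)])
a=np.radians(-8.9);ex=np.array([np.cos(a),np.sin(a)]);ey=np.array([-ex[1],ex[0]])
D=P[...,:2]-[525.6,235.4];u=D@ex;v=D@ey;z=P[...,2]
m=(abs(u)<48)&(v<100)&(v>-100)&(z>45)&(z<60); print(cv2.minAreaRect(P[m][:,:2].astype(np.float32)),np.median(z[m]))
k=m&(abs(v)<18); print('u',np.percentile(u[k],[1,99]))
E
```

```text
[525.1 235.9  81.8] 0.0936447954307167 [-0.2 -1.7  0.3] [535.9 311.8 241.4]
310 [(np.int64(520), np.int64(242), np.int64(51)), (np.int64(520), np.int64(237), np.int64(50)), (np.int64(519), np.int64(234), np.int64(51)), (np.int64(518), np.int64(229), np.int64(50)), (np.int64(518), np.int64(225), np.int64(50)), (np.int64(523), np.int64(248), np.int64(108)), (np.int64(523), np.int64(248), np.int64(113)), (np.int64(523), np.int64(247), np.int64(119)), (np.int64(523), np.int64(247), np.int64(123)), (np.int64(523), np.int64(247), np.int64(129)), (np.int64(523), np.int64(248), np.int64(134)), (np.int64(523), np.int64(247), np.int64(136)), (np.int64(524), np.int64(249), np.int64(144)), (np.int64(524), np.int64(248), np.int64(146)), (np.int64(524), np.int64(248), np.int64(150)), (np.int64(523), np.int64(246), np.int64(150)), (np.int64(522), np.int64(241), np.int64(146)), (np.int64(522), np.int64(238), np.int64(147)), (np.int64(522), np.int64(237), np.int64(147)), (np.int64(521), np.int64(233), np.int64(147)), (np.int64(521), np.int64(231), np.int64(147))]
330 [(np.int64(533), np.int64(240), n
[... 382 characters left out ...]
)), (np.int64(531), np.int64(246), np.int64(129)), (np.int64(531), np.int64(246), np.int64(133)), (np.int64(531), np.int64(247), np.int64(138)), (np.int64(531), np.int64(247), np.int64(143)), (np.int64(530), np.int64(247), np.int64(147)), (np.int64(530), np.int64(247), np.int64(150)), (np.int64(530), np.int64(247), np.int64(153)), (np.int64(530), np.int64(247), np.int64(156)), (np.int64(530), np.int64(249), np.int64(162)), (np.int64(530), np.int64(248), np.int64(163)), (np.int64(530), np.int64(247), np.int64(164)), (np.int64(529), np.int64(243), np.int64(163))]
((527.9650268554688, 249.291259765625), (133.1774444580078, 66.16886138916016), 80.99844360351562) 51.04395145223374
u [-29.1  30. ]
```

The offset is confirmed: the tips are about 17 mm above the reported TCP, so the true grasp point is reported z + 36. I'll use that from here on.

move_arm(plan="0 0 0 0;0 0 0 0;0 0 0 0;0 0 0 0;0 0 0.1 0;0 0 0.2 0;0 0 0.28 0;0 0 0.28 0", claw=1)

```text
time_s: 5.75
eef_pos: [524.5, 235.2, 10.5]
orientation: [-2.383, -2.047, 0.005]
contact_force: [-0.7, 0.2, 1.1]
finger_gap: 85.4
grasp_force: 0.0
```

move_arm(plan="0 0 0.06 0;0 0 0.06 0")

```text
time_s: 6.0
eef_pos: [525.1, 235.6, -3.7]
orientation: [-2.383, -2.047, 0.002]
contact_force: [0.1, 0.4, -0.9]
finger_gap: 85.5
grasp_force: 0.0
```

move_arm(plan="0 0 0 0;0 0 0 0;0 0 0 0;0 0 0 0", claw=0, grip_force=50)

```text
time_s: 6.5
eef_pos: [526.7, 236.1, -2.2]
orientation: [2.383, 2.047, 0.003]
contact_force: [1.7, 0.2, 6.0]
finger_gap: 59.3
grasp_force: 55.1
```

move_arm(plan="0 0 -0.1 0;0 0 -0.2 0;0 0 -0.32 0;0 0 -0.34 0;-0.15 -0.02 -0.34 0.05;-0.3 -0.04 -0.34 0.1;-0.5 -0.07 -0.34 0.15;-0.625 -0.088 -0.34 0.2")

```text
time_s: 7.5
eef_pos: [477.9, 82.1, 80.6]
orientation: [2.903, 1.2, -0.005]
contact_force: [0.4, 0.6, -3.0]
finger_gap: 59.4
grasp_force: 56.4
```

```bash
python3 - <<'E'
from h import *
s=robot.get_state(); print(s['finger_gap'],s['grasp_force'])
plan_to([480,85,28],np.radians(96))
E
```

```text
59.44147766546751 56.36278957303148
at [477.9  82.1  80.6] yang -45.07 tilt z [-0.003 -0.001 -1.   ] j7 -0.68 F [ 0.4  0.6 -3. ] t 7.5
shift [ 0.0147 -0.002   0.2104] spin 0.21625524917816016 alt -0.7837447508218398
```

move_arm(plan="0 0 0 0.06;0 0 0 0.12;0 0 0.1 0.18;0 0 0.2 0.216;0 0 0.28 0.216;0 0 0.33 0.216;0 0 0.355 0.216;0 0 0.362 0.216")

```text
time_s: 8.5
eef_pos: [479.6, 84.5, -8.2]
orientation: [-3.136, -0.176, 0.003]
contact_force: [-8.0, -0.6, 19.7]
finger_gap: 59.2
grasp_force: 59.3
```

move_arm(plan="0 0 0 0;0 0 0 0")

```text
time_s: 8.75
eef_pos: [480.0, 84.5, -8.1]
orientation: [-3.136, -0.176, 0.0]
contact_force: [-4.3, -1.2, 5.8]
finger_gap: 59.4
grasp_force: 57.3
```

move_arm(plan="0 0 0 0;0 0 0 0;0 0 0 0;0 0 -0.1 0;0 0 -0.2 0;0 0 -0.28 -0.06;0 0 -0.28 -0.12;0 0 -0.28 -0.18", claw=1)

```text
time_s: 9.75
eef_pos: [480.6, 84.9, 61.8]
orientation: [-2.961, -1.05, -0.002]
contact_force: [-0.5, 0.0, 0.1]
finger_gap: 85.6
grasp_force: 0.0
```

move_arm(plan="0 0 0 -0.06;0 0 0 -0.12;0 0 0 -0.18;0 0 0 -0.24;0 0 0 -0.3;0 0 0 -0.33;0 0 0 -0.33")

```text
time_s: 10.62
eef_pos: [480.4, 84.6, 61.5]
orientation: [2.061, 2.371, 0.001]
contact_force: [0.7, -0.6, -0.3]
finger_gap: 85.3
grasp_force: 0.0
```

```bash
python3 - <<'E'
from h import *
np.set_printoptions(precision=1,suppress=True,linewidth=200)
plan_to([480,85,3],np.radians(6))
cal=robot.get_calibration('wrist'); p,d=save('wrist','pics/w4.png'); P=cloud('wrist',d,cal)
m=(np.hypot(P[...,0]-480,P[...,1]-85)<42)&(P[...,2]>38)&(P[...,2]<52)&(p.sum(-1)>200); print('block w',cv2.minAreaRect(P[m][:,:2].astype(np.float32)),np.median(P[m][:,2]))
c=robot.get_calibration('top'); p,d=save('top','pics/t4.png'); P=cloud('top',d,c)
for cc in ('scene',):
    c=robot.get_calibration(cc); p2,d2=save(cc,'pics/s4.png'); Q=cloud(cc,d2,c)
    m=(np.hypot(Q[...,0]-480,Q[...,1]-85)<42)&(Q[...,2]>40)&(Q[...,2]<52)&(p2.sum(-1)>200); print('block s',m.sum(),cv2.minAreaRect(Q[m][:,:2].astype(np.float32)) if m.sum() else 0)
# shaker outline via top camera, z 96..112, exclude reagent
a=np.radians(6);ex=np.array([np.cos(a),np.sin(a)]);ey=np.array([-ex[1],ex[0]])
for nm,X in(('top',P),('scene',Q)):
    D=X[...,:2]-[560,-210];u=D@ex;v=D@ey;z=X[...,2]
    k=(z>92)&(z<112)&(abs(v)<110)&(abs(u)<100); print(nm,'u',np.percentile(u[k],[.5,1,50,99,99.5]))
    k=(z>92)&(z<112)&(abs(v)<150)&(abs(u)<60); print('v',np.percentile(v[k],[.5,1,50,99,99.5]))
    k=(z>38)&(z<50)&(abs(u)<100)&(v<0)&(v>-130); print('floor u',np.percentile(u[k],[1,99]),'v',np.percentile(v[k],[1,99]),np.median(z[k]))
    st=(z>50)&(z<57)&(abs(u)<30)&(v<-15)&(v>-100); print('stud',st.sum(),u[st].mean(),v[st].mean())
for n,l in(('top','nest'),('top','guard_handle'),('scene','nest')):
    for r in robot.spot_point(n,l)[:1]: print(n,l,r['p'],at_z(n,r['pixel'],45 if l=='nest' else 124))
E
```

```text
at [480.4  84.6  61.5] yang 7.99 tilt z [ 0.  0. -1.] j7 0.09 F [ 0.7 -0.6 -0.3] t 10.625
shift [ 0.  -0.   0.2] spin 0.011071603875781447 alt -0.9889283961242186
block w ((476.7929992675781, 84.3470458984375), (42.131805419921875, 60.80083465576172), 6.139827251434326) 44.79956210206754
block s 198 ((479.82415771484375, 81.9017333984375), (46.21713638305664, 60.88325881958008), 6.8130011558532715)
top u [-78.  -77.3   1.2  80.   80.8]
v [-123.9 -123.    31.3  116.9  117.6]
floor u [-65.1  68.7] v [-99.3 -36.4] 45.44474535152273
stud 77 0.9709083239733095 -73.10334732906938
scene u [-77.2 -76.3  10.1  83.7  84.1]
v [-125.1 -124.5   24.5  114.2  115.1]
floor u [-66.8  83.9] v [-116.  -10.] 43.645694457207696
stud 84 5.426679267495305 -64.51627248969011
top nest 0.74 [ 564.2 -269.4   45. ]
top guard_handle 0.69 [ 563.9 -129.8  124. ]
scene nest 0.67 [ 576.6 -271.3   45. ]
```

move_arm(plan="0 -0.006 0.1 0.011;0 -0.006 0.2 0.011;0 -0.006 0.234 0.011;0 -0.006 0.234 0.011")

```text
time_s: 11.42
eef_pos: [478.6, 84.3, 2.7]
orientation: [-2.1, -2.336, 0.001]
contact_force: [-0.3, -0.2, -0.5]
finger_gap: 85.4
grasp_force: 0.0
```

move_arm(plan="0 0 0 0;0 0 0 0;0 0 0 0;0 0 0 0;0 0 0 0", claw=0, grip_force=60)

```text
time_s: 12.05
eef_pos: [479.0, 84.6, 3.8]
orientation: [2.1, 2.336, 0.001]
contact_force: [-2.5, 0.2, 6.4]
finger_gap: 40.9
grasp_force: 62.2
```

move_arm(plan="0 0 -0.15 0;0 0 -0.3 0;0 0 -0.5 0;0 0 -0.64 0;0 0 -0.64 0")

```text
time_s: 12.68
eef_pos: [480.3, 85.0, 165.3]
orientation: [2.098, 2.335, 0.008]
contact_force: [-0.6, 0.4, -3.4]
finger_gap: 41.0
grasp_force: 62.7
```

```bash
python3 - <<'E'
from h import *
plan_to([573,-345,163],np.radians(6))
E
```

```text
at [480.3  85.  165.3] yang 6.11 tilt z [ 0.005  0.002 -1.   ] j7 -0.01 F [-0.6  0.4 -3.4] t 12.675
shift [-1.7496  0.1858  0.0073] spin 0.0005860360028759652 alt -0.999413963997124
```

move_arm(plan="-0.2 0.02 0 0;-0.4 0.04 0 0;-0.6 0.06 0 0;-0.8 0.08 0 0;-1 0.105 0 0;-1 0.105 0 0")

```text
time_s: 13.42
eef_pos: [530.0, -166.4, 161.2]
orientation: [-2.109, -2.328, 0.006]
contact_force: [-1.0, 0.6, -3.5]
finger_gap: 41.3
grasp_force: 62.5
```

move_arm(plan="-0.2 0.02 0 0;-0.4 0.04 0 0;-0.6 0.06 0 0;-0.75 0.08 0 0;-0.75 0.08 0 0;-0.75 0.08 0 0")

```text
time_s: 14.18
eef_pos: [570.6, -343.5, 160.9]
orientation: [-2.096, -2.335, -0.0]
contact_force: [-0.1, -0.4, -4.1]
finger_gap: 40.9
grasp_force: 62.5
```

```bash
cat > look.py <<'E'
from h import *
np.set_printoptions(precision=1,suppress=True,linewidth=200)
import sys
plan_to([573,-345,163],np.radians(6))
cal=robot.get_calibration('wrist'); p,d=save('wrist',sys.argv[1]); P=cloud('wrist',d,cal); np.save('P2.npy',P)
T=np.array(cal['cam_to_world']); print(T[:3,3])
a=np.radians(6);ex=np.array([np.cos(a),np.sin(a)]);ey=np.array([-ex[1],ex[0]])
o=np.array([567.5,-268.6]); D=P[...,:2]-o;u=D@ex;v=D@ey;z=P[...,2]
for nm,k in(('floor',(z>40)&(z<48)&(abs(u)<75)&(abs(v)<45)),('stud',(z>50)&(z<56)&(abs(u)<25)&(abs(v)<30)),('wall',(z>94)&(z<104)&(abs(u)<90)&(abs(v)<75))):
    r=cv2.minAreaRect(np.stack([u,v],-1)[k].astype(np.float32)); print(nm,k.sum(),r,np.median(z[k]),np.percentile(u[k],[1,99]),np.percentile(v[k],[1,99]))
k=((z>50)&(z<56)&(abs(u)<25)&(abs(v)<30)).astype(np.uint8)
n,l,st,ce=cv2.connectedComponentsWithStats(k)
for i in range(1,n):
    if st[i,4]>8: print('stud',st[i,4],u[l==i].mean(),v[l==i].mean(),np.ptp(u[l==i]),np.ptp(v[l==i]))
# block top in tool frame
s=robot.get_state(); print('eef',s['eef_pos'])
m=(P[...,2]>s['eef_pos'][2]+30)&(P[...,2]<s['eef_pos'][2]+50)&(np.hypot(P[...,0]-s['eef_pos'][0],P[...,1]-s['eef_pos'][1])<45)&(p.min(-1)>120)
if m.sum(): print('blk',m.sum(),cv2.minAreaRect(P[m][:,:2].astype(np.float32)),np.median(P[m][:,2]),P[m].max(0))
E
python3 look.py pics/w5.png
```

```text
at [ 570.6 -343.5  160.9] yang 6.16 tilt z [-0.  0. -1.] j7 0.83 F [-0.1 -0.4 -4.1] t 14.175
shift [-0.  0. -0.] spin 0.000861138892322672 alt -0.9991388611076774
[ 561.7 -267.7  319.9]
floor 14394 ((-1.0970840454101562, -0.9263153076171875), (137.51759338378906, 76.53498840332031), 0.0716680958867073) 45.76861370241252 [-68.8  66.6] [-38.4  36.4]
stud 515 ((-1.5112762451171875, -0.2590293884277344), (31.29993438720703, 59.159847259521484), 0.7269741296768188) 52.427386387317824 [-16.6  13.9] [-29.7  28.2]
wall 20824 ((-0.42337799072265625, -3.3196678161621094), (127.0926284790039, 153.18409729003906), 89.74182891845703) 99.92363303633256 [-76.2  74. ] [-65.   59.1]
stud 13 2.6826980841303443 27.636452479928874 7.008609573696356 1.403720971098437
stud 12 -5.943796687007061 27.496144738767896 7.818925935202925 0.7501716151187061
stud 122 -12.474370823631983 16.83256552607328 9.662401643355242 8.978449894990806
stud 119 9.352972476520392 16.73349929523325 8.83005373512132 9.081990760665427
stud 105 -12.437291851833164 -18.716112885135665 9.233071319214964 9.105868304319532
stud 108 9.40044061649607 -18.834000601326316 9.286845299461048 9.023293558415936
stud 9 -0.12537091635293324 -29.629560404596972 6.698700624695867 0.1556469409871184
eef [ 571.  -343.1  161.4]
blk 11536 ((570.546630859375, -343.8887023925781), (55.715572357177734, 61.77744674682617), 6.4376325607299805) 201.6882573051774 [ 597.4 -311.1  211.4]
```

View pics/w5.png

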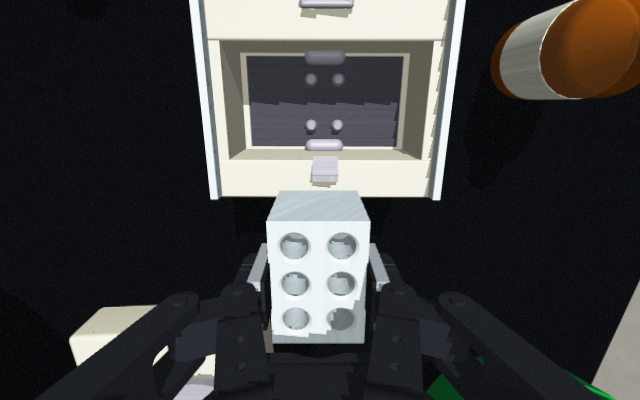

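The wrist view shows the nest clearly, with studs at about (78,310), (78,338), (125,310) and (125,338), and the six-well block held level below it. Next I'll get the block's centre in the same camera frame.

```bash
python3 - <<'E'
from h import *
np.set_printoptions(precision=2,suppress=True)
P=np.load('P2.npy'); a=np.radians(6);ex=np.array([np.cos(a),np.sin(a)]);ey=np.array([-ex[1],ex[0]])
D=P[...,:2]-[570.8,-343.3];u=D@ex;v=D@ey;z=P[...,2]
k=(abs(u)<24)&(abs(v)<36)&(z>185)&(z<215)
print(np.histogram(z[k],np.arange(185,216,2)))
zt=np.median(z[k&(abs(v)<25)&(z>198)]); print('top',zt)
t=(z>zt-1.5)&(z<zt+1.5)&(abs(v)<36)
for v0 in(-22,-9,0,9,22): q=t&(abs(v-v0)<3)&(abs(u)<24); print(v0,'u',np.percentile(u[q],[1,99]))
for u0 in(-17,-2,2,17): q=t&(abs(u-u0)<3); print(u0,'v',np.percentile(v[q],[1,99]), 'z by v',[round(float(np.median(z[q&(abs(v-w)<4)])),1) for w in(-26,0,26)])
f=(z>165)&(z<195)&(abs(u)<18)&(v>10)&(v<45); print('front v',np.median(v[f]),np.polyfit(u[f],v[f],1))
# well centres in image
im=cv2.imread('pics/w5.png',0)
E
```

```text
(array([ 348,  410,  464,  483,  569,  606,  618, 1283, 8020,  347,  123,
        134,  130,  148,  144]), array([185, 187, 189, 191, 193, 195, 197, 199, 201, 203, 205, 207, 209,
       211, 213, 215]))
top 201.87376194635
-22 u [-21.93  19.73]
-9 u [-21.63  19.  ]
0 u [-21.67  19.11]
9 u [-22.07  22.57]
22 u [-22.1   19.36]
-17 v [-30.29  29.62] z by v [201.9, 201.7, 202.0]
-2 v [-29.93  29.66] z by v [201.9, 202.0, 202.0]
2 v [-29.87  29.78] z by v [201.9, 201.9, 201.9]
17 v [-30.07  29.74] z by v [201.9, 201.8, 202.0]
front v 29.582387126060787 [ 0.05 24.13]
```

move_arm(plan="0.15 0.008 0 0;0.295 0.017 0 0;0.295 0.017 0.1 0;0.295 0.017 0.2 0;0.295 0.017 0.3 0;0.295 0.017 0.36 0;0.295 0.017 0.36 0;0.295 0.017 0.36 0")

```text
time_s: 15.22
eef_pos: [568.3, -271.9, 73.9]
orientation: [2.099, 2.336, 0.001]
contact_force: [-0.8, -0.2, -3.1]
finger_gap: 41.0
grasp_force: 62.5
```

```bash
python3 - <<'E'
from h import *
np.set_printoptions(precision=2,suppress=True)
plan_to([567.2,-269.6,70],np.radians(6))
cal=robot.get_calibration('wrist'); p,d=save('wrist','pics/w6.png'); P=cloud('wrist',d,cal)
a=np.radians(6);ex=np.array([np.cos(a),np.sin(a)]);ey=np.array([-ex[1],ex[0]])
D=P[...,:2]-[566.1,-269.75];u=D@ex;v=D@ey;z=P[...,2]
k=(abs(u)<18)&(abs(v)<28)&(z>90)&(z<125);zt=np.median(z[k]);t=(abs(z-zt)<1.5)&(abs(v)<36)&(abs(u)<26)
print('top',zt,'u',np.percentile(u[t],[1,99]),'v',np.percentile(v[t],[1,99]))
f=(z>42)&(z<48)&(abs(u)<70)&(v<60); print('floor',f.sum(),np.percentile(u[f],[1,99]),np.percentile(v[f],[1,99]))
w=(z>97)&(z<103)&(v>36)&(v<60)&(abs(u)<60); print('wall v min',np.percentile(v[w],1))
E
```

```text
at [ 568.3 -271.9   73.9] yang 6.12 tilt z [ 0. -0. -1.] j7 0.78 F [-0.8 -0.2 -3.1] t 15.225
shift [ 0.01 -0.    0.02] spin 0.0006781746430796538 alt -0.9993218253569204
top 114.19129904629457 u [-20.07  21.54] v [-32.35  27.73]
floor 9595 [-67.84  68.5 ] [-37.5   23.76]
wall v min 38.76326084674535
```

move_arm(plan="0.01 -0.001 0 0;0.01 -0.001 0.01 0;0.01 -0.001 0.01 0;0.01 -0.001 0.01 0")

```text
time_s: 15.78
eef_pos: [567.1, -269.5, 70.5]
orientation: [2.1, 2.336, -0.0]
contact_force: [-0.3, 0.5, -4.0]
finger_gap: 40.7
grasp_force: 62.5
```

```bash
cat > chk.py <<'E'
from h import *
np.set_printoptions(precision=2,suppress=True)
plan_to([567.2,-269.6,70],np.radians(6))
cal=robot.get_calibration('wrist'); p,d=robot.read_camera('wrist'); P=cloud('wrist',d,cal)
a=np.radians(6);ex=np.array([np.cos(a),np.sin(a)]);ey=np.array([-ex[1],ex[0]])
D=P[...,:2]-[566.1,-269.75];u=D@ex;v=D@ey;z=P[...,2]
k=(abs(u)<18)&(abs(v)<28)&(z>80)&(z<125);zt=np.median(z[k]);t=(abs(z-zt)<1.5)&(abs(v)<36)&(abs(u)<26)
print('top',zt,'u',np.percentile(u[t],[1,99]),'v',np.percentile(v[t],[1,99]))
f=(z>42)&(z<48)&(abs(u)<70)&(v<60); print('floor',f.sum(),np.percentile(u[f],[1,99]),np.percentile(v[f],[1,99]),np.median(z[f]))
w=(z>97)&(z<103)&(v>34)&(v<60)&(abs(u)<60); print('wall v min',np.percentile(v[w],1))
w=(z>97)&(z<103)&(v<-34)&(v>-60)&(abs(u)<60); print('wall v max',np.percentile(v[w],99))
E
python3 chk.py
```

```text
at [ 567.1 -269.5   70.5] yang 6.09 tilt z [ 0. -0. -1.] j7 0.78 F [-0.3  0.5 -4. ] t 15.775
shift [-0.  0.  0.] spin 0.0005190558148257918 alt -0.9994809441851742
top 110.9897143651224 u [-20.93  20.61] v [-29.77  30.25]
floor 8658 [-67.84  68.58] [-37.71  22.14] 45.70122953090255
wall v min 38.56111715082322
wall v max -37.78429223476396
```

move_arm(plan="0 0.001 0.02 0;0 0.001 0.04 0;0 0.001 0.055 0;0 0.001 0.07 0;0 0.001 0.085 0;0 0.001 0.095 0;0 0.001 0.095 0", grip_force=100)

```text
time_s: 16.7
eef_pos: [568.9, -269.9, 49.1]
orientation: [2.098, 2.335, 0.003]
contact_force: [-2.1, 2.0, 13.1]
finger_gap: 40.2
grasp_force: 106.8
```

```bash
python3 chk.py
```

```text
at [ 568.9 -269.9   49.1] yang 6.1 tilt z [ 0. -0. -1.] j7 0.79 F [-2.1  2.  13.1] t 16.7
shift [ 0.   -0.01 -0.08] spin 0.0005648334147018553 alt -0.9994351665852982
top 89.67835774429342 u [-19.4   22.19] v [-29.87  29.65]
floor 9487 [-67.86  68.55] [-35.9   19.31] 45.68014647067483
wall v min 38.55119273725439
wall v max -37.22390156665579
```

move_arm(plan="0 0 0.008 0;0 0 0.016 0;0 0 0.016 0")

```text
time_s: 17.12
eef_pos: [568.9, -269.9, 49.0]
orientation: [2.099, 2.335, 0.006]
contact_force: [-11.9, 7.1, 39.6]
finger_gap: 40.0
grasp_force: 110.5
```

```bash
python3 chk.py
```

```text
at [ 568.9 -269.9   49. ] yang 6.11 tilt z [ 0.  0. -1.] j7 0.79 F [-11.9   7.1  39.6] t 17.125
shift [ 0.   -0.01 -0.08] spin 0.0005894170419707625 alt -0.9994105829580292
top 89.65457744807469 u [-19.36  22.15] v [-30.4  29.6]
floor 9544 [-67.86  68.49] [-35.7   19.54] 45.692602988683234
wall v min 38.5107958618283
wall v max -37.146855396268045
```

The block is seated: it doesn't move under 40 N, and its top is at 89.7 mm. I'll unload, release and rise.

move_arm(plan="0 0 -0.02 0;0 0 -0.026 0;0 0 -0.026 0")

```text
time_s: 17.55
eef_pos: [568.7, -269.4, 49.2]
orientation: [2.098, 2.335, 0.001]
contact_force: [4.4, 0.2, -0.9]
finger_gap: 40.2
grasp_force: 104.9
```

move_arm(plan="0 0 0 0;0 0 0 0;0 0 0 0;0 0 0 0;0 0 -0.12 0;0 0 -0.3 0;0 0 -0.5 0;0 0 -0.5 0", claw=1)

```text
time_s: 18.55
eef_pos: [569.7, -270.9, 178.8]
orientation: [2.095, 2.331, 0.005]
contact_force: [0.0, 0.8, 0.2]
finger_gap: 85.3
grasp_force: 0.0
```

move_arm(plan="0 0 0 0;0 0 0 0;0 0 0 0", claw=0, grip_force=30)

```text
time_s: 18.92
eef_pos: [566.7, -269.1, 172.9]
orientation: [-2.099, -2.335, 0.001]
contact_force: [-0.5, -0.6, 0.6]
finger_gap: 32.1
grasp_force: 0.0
```

```bash
cat > hd.py <<'E'
from h import *
import sys
np.set_printoptions(precision=2,suppress=True)
plan_to([567.2,-269.6,70],np.radians(6))
cal=robot.get_calibration('wrist'); p,d=save('wrist',sys.argv[1]); P=cloud('wrist',d,cal)
a=np.radians(6);ex=np.array([np.cos(a),np.sin(a)]);ey=np.array([-ex[1],ex[0]])
D=P[...,:2]-[566.1,-269.75];u=D@ex;v=D@ey;z=P[...,2]
k=(abs(u)<18)&(abs(v)<28)&(z>80)&(z<110);zt=np.median(z[k]);t=(abs(z-zt)<1.5)&(abs(v)<36)&(abs(u)<26)
print('top',zt,'u',np.percentile(u[t],[1,99]),'v',np.percentile(v[t],[1,99]))
k=(z>126)&(z<138)&(abs(u)<50)&(v>10)&(v<200)
print('handle uv',k.sum(),np.percentile(u[k],[1,99]),np.percentile(v[k],[1,99]),np.median(z[k]))
E
python3 hd.py pics/w7.png
```

```text
at [ 566.7 -269.1  172.9] yang 6.1 tilt z [-0.  0. -1.] j7 0.72 F [-0.5 -0.6  0.6] t 18.925
shift [-0.    0.    0.41] spin 0.0005459465877942228 alt -0.9994540534122057
top 90.21028897602544 u [-19.45  21.84] v [-29.54  29.85]Traceback (most recent call last):
  File "hd.py", line 11, in <module>
    print('handle uv',k.sum(),np.percentile(u[k],[1,99]),np.percentile(v[k],[1,99]),np.median(z[k]))
                              ~~~~~~~~~~~~~^^^^^^^^^^^^^
    return _quantile_unchecked(
        a, q, axis, out, overwrite_input, method, keepdims, weights)
    return _ureduce(a,
                    func=_quantile_ureduce_func,
    ...<5 lines>...
                    overwrite_input=overwrite_input,
                    method=method)
    r = func(a, **kwargs)
    result = _quantile(arr,
                       quantiles=q,
    ...<2 lines>...
                       out=out,
                       weights=wgt)
    slices_having_nans = np.isnan(arr[-1, ...])
                                  ~~~^^^^^^^^^
IndexError: index -1 is out of bounds for axis 0 with size 0
```

View pics/w7.png

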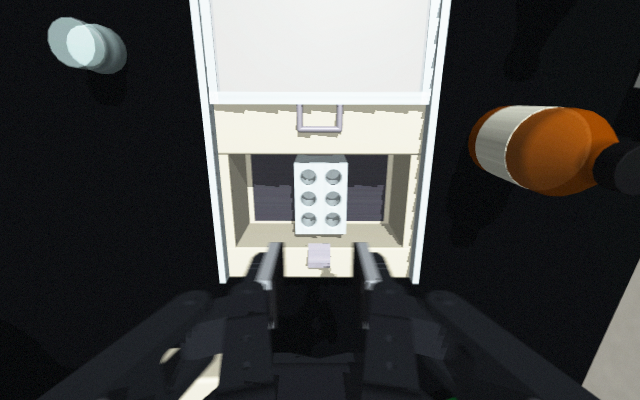

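The picture shows the block seated in the chamber at (195,320), with the pawl at (256,318) and the bail at (118,320). The handle is out of frame, so I'll move towards it and look again.

move_arm(plan="0.2 0 0 0;0.36 0 0 0;0.36 0 0 0;0.36 0 0 0")

```text
time_s: 19.48
eef_pos: [557.8, -180.6, 174.1]
orientation: [2.1, 2.336, -0.001]
contact_force: [-0.3, -1.1, -0.3]
finger_gap: 0.1
grasp_force: 0.0
```

```bash
python3 hd.py pics/w8.png; python3 -c "
from h import *
a=np.radians(6);s=robot.get_state();D=s['eef_pos'][:2]-np.array([566.1,-269.75]);print('tcp uv',D@[np.cos(a),np.sin(a)],D@[-np.sin(a),np.cos(a)],s['eef_pos'][2],s['finger_gap'])"
```

```text
at [ 557.8 -180.6  174.1] yang 6.08 tilt z [-0. -0. -1.] j7 0.57 F [-0.3 -1.1 -0.3] t 19.475
shift [-0.36 -0.    0.42] spin 0.00045865087832419176 alt -0.9995413491216758
tcp uv 0.9287781975416489 88.90630601528648 174.19232437494716 0.3949704824701643
  return _methods._mean(a, axis=axis, dtype=dtype,
  ret = ret.dtype.type(ret / rcount)
Traceback (most recent call last):
  File "hd.py", line 9, in <module>
    print('top',zt,'u',np.percentile(u[t],[1,99]),'v',np.percentile(v[t],[1,99]))
                       ~~~~~~~~~~~~~^^^^^^^^^^^^^
IndexError: index -1 is out of bounds for axis 0 with size 0
```

```bash
sed -i '/^k=(abs(u)<18)/d;/^print(.top/d' hd.py; sed -i 's/(v>10)&(v<200)/(v>100)\&(v<220)/' hd.py; python3 hd.py pics/w9.png
```

```text
at [ 557.7 -181.2  174.2] yang 6.02 tilt z [ 0. -0. -1.] j7 0.57 F [ 0.2 -0.1  0.6] t 19.525
shift [-0.36  0.    0.42] spin 8.935860455124532e-05 alt -0.9999106413954487
handle uv 2097 [-33.64  33.99] [138.89 150.12] 132.83930896137872
```

move_arm(plan="0.2 -0.003 0 0;0.345 -0.003 0 0;0.345 -0.003 0 0;0.345 -0.003 0.12 0;0.345 -0.003 0.24 0;0.345 -0.003 0.3 0;0.345 -0.003 0.3 0", claw=0)

```text
time_s: 20.45
eef_pos: [547.4, -95.5, 98.4]
orientation: [-2.102, -2.334, 0.003]
contact_force: [0.4, 0.3, 0.6]
finger_gap: -0.4
grasp_force: 0.0
```

```bash
cat > uv.py <<'E'
from h import *
a=np.radians(6);s=robot.get_state();D=s['eef_pos'][:2]-np.array([566.1,-269.75]);F=s['contact_force'][:2]
print('tcp uv',D@[np.cos(a),np.sin(a)],D@[-np.sin(a),np.cos(a)],s['eef_pos'][2],'Fv',F@[-np.sin(a),np.cos(a)],s['contact_force'],s['time_s'])
E
python3 uv.py
```

```text
tcp uv -0.4336305687945751 175.24032863622463 98.44418578825979 Fv 0.3101734251525573 [0.35753537 0.34946043 0.64619791] 20.45
```

move_arm(plan="-0.04 0 0 0;-0.08 0 0 0;-0.13 0 0 0;-0.18 0 0 0;-0.23 0 0 0;-0.28 0 0 0;-0.33 0 0 0;-0.37 0 0 0")

```text
time_s: 21.45
eef_pos: [558.0, -186.7, 99.3]
orientation: [-2.1, -2.336, -0.001]
contact_force: [1.4, 5.3, 4.5]
finger_gap: 0.1
grasp_force: 2.5
```

```bash
python3 uv.py
```

```text
tcp uv 0.5982129822034873 83.42299751011507 99.26131575409798 Fv 5.138136572048814 [1.40271142 5.31386978 4.48908158] 21.45
```

move_arm(plan="-0.03 0 0 0;-0.06 0 0 0;-0.08 0 0 0;-0.1 0 0 0;-0.1 0 0 0")

```text
time_s: 22.08
eef_pos: [560.0, -207.6, 99.2]
orientation: [-2.094, -2.335, -0.004]
contact_force: [-2.0, 11.7, 8.6]
finger_gap: -0.1
grasp_force: 5.9
```

```bash
python3 uv.py
```

```text
tcp uv 0.4652128712713894 62.47101326375697 99.18766804940185 Fv 11.801922936070323 [-2.03141288 11.65342113  8.61012577] 22.075
```

move_arm(plan="-0.015 0 0 0;-0.03 0 0 0;-0.03 0 0 0")

```text
time_s: 22.45
eef_pos: [560.9, -214.8, 99.1]
orientation: [-2.093, -2.336, -0.003]
contact_force: [-0.5, 7.2, 2.7]
finger_gap: 0.0
grasp_force: 3.8
```

```bash
python3 uv.py
```

```text
tcp uv 0.5394094306492064 55.19719348178772 99.07222564888976 Fv 7.179560669628316 [-0.4551127   7.17127342  2.69463356] 22.45
```

move_arm(plan="-0.015 0 0 0;-0.03 0 0 0;-0.03 0 0 0")

```text
time_s: 22.82
eef_pos: [561.8, -223.0, 99.0]
orientation: [-2.095, -2.335, -0.003]
contact_force: [-0.1, 10.9, 6.1]
finger_gap: -0.1
grasp_force: 5.2
```

```bash
python3 uv.py
```

```text
tcp uv 0.5632987803026246 46.93784621912045 99.02535599677942 Fv 10.833555301779189 [-0.1024762  10.88245887  6.05429571] 22.825
```

move_arm(plan="-0.012 0 0 0;-0.024 0 0 0;-0.024 0 0 0")

```text
time_s: 23.2
eef_pos: [561.7, -222.9, 99.0]
orientation: [-2.086, -2.332, -0.009]
contact_force: [-5.4, 22.0, 14.9]
finger_gap: -0.2
grasp_force: 11.6
```

```bash
python3 uv.py
```

```text
tcp uv 0.5046853352962977 47.01960757884724 99.02755219389635 Fv 22.488862086190082 [-5.3759663  22.0477002  14.85104087] 23.2
```

That's a hard stop after about 114 mm of travel. I'll back off, rise, and check that the guard stays put.

move_arm(plan="0.03 0 0 0;0.06 0 0 0;0.12 0 0 0;0.12 0 -0.2 0;0.12 0 -0.5 0;-0.1 0 -0.5 0;-0.32 0 -0.5 0;-0.32 0 -0.5 0")

```text
time_s: 24.2
eef_pos: [568.7, -317.7, 224.1]
orientation: [2.109, 2.326, -0.007]
contact_force: [0.0, 0.3, 0.2]
finger_gap: -0.1
grasp_force: 0.0
```

```bash
sed -i 's/(v>100)&(v<220)/(v>10)\&(v<220)/' hd.py; python3 hd.py pics/w10.png; python3 uv.py; python3 - <<'E'
import cv2
from h import *
p,d=robot.read_camera('scene'); a=cv2.resize(p[170:310,150:310],(560,490),interpolation=cv2.INTER_CUBIC)
b=cv2.resize(cv2.imread('pics/w10.png')[:,200:440],(240,400)); c=np.zeros((490,800,3),np.uint8); c[:,:560]=a[:,:,::-1]; c[:400,560:]=b
cv2.imwrite('pics/fin.png',c)
E
```

```text
at [ 568.7 -317.7  224.1] yang 5.62 tilt z [-0. -0. -1.] j7 0.76 F [0.  0.3 0.2] t 24.2
shift [0.19 0.01 0.62] spin -0.002137124457008739 alt 0.9978628755429912
handle uv 1524 [-33.88  34.03] [27.38 39.  ] 132.8437265915513
tcp uv -1.3701141926438283 -44.66903913957581 223.55691321059965 Fv 0.46173663046437724 [0.84408843 0.55299727 0.1757565 ] 24.25
```

View pics/fin.png

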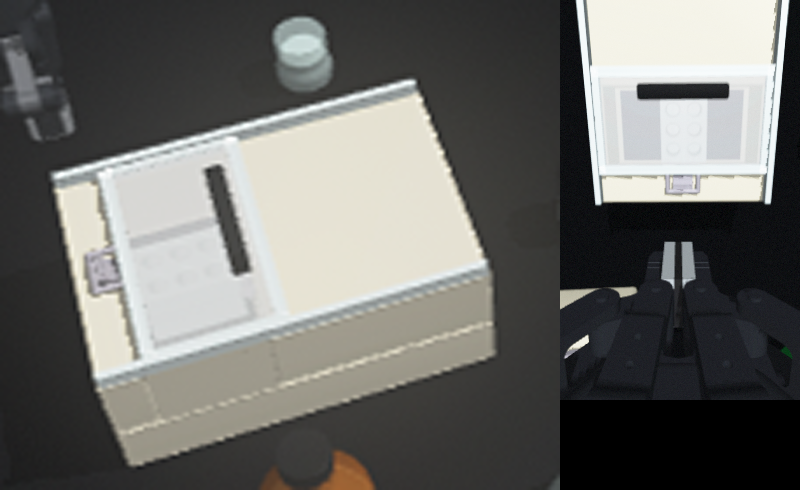

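The guard is over the block, and the pawl shows inside the bail at (270,103). I'll measure once more after a pause to confirm it holds.

move_arm(plan="0 0 0 0;0 0 0 0;0 0 0 0;0 0 0 0;0 0 0 0;0 0 0 0;0 0 0 0;0 0 0 0")

```text
time_s: 25.3
eef_pos: [571.1, -311.5, 224.2]
orientation: [2.1, 2.336, 0.0]
contact_force: [-0.4, -0.2, -0.0]
finger_gap: 0.0
grasp_force: 0.0
```

```bash
python3 hd.py pics/w11.png; python3 - <<'E'
from h import *
np.set_printoptions(precision=1,suppress=True)
cal=robot.get_calibration('wrist'); p,d=robot.read_camera('wrist'); P=cloud('wrist',d,cal)
a=np.radians(6);D=P[...,:2]-[566.1,-269.75];u=D@[np.cos(a),np.sin(a)];v=D@[-np.sin(a),np.cos(a)]
for v0 in range(-70,-34,2):
    k=(abs(v-v0)<1)&(abs(u)<20); kc=k&(abs(u)<5); print(v0,k.sum(),np.median(P[kc][:,2]),np.percentile(P[k][:,2],[5,95]))
E
```

```text
at [ 571.1 -311.5  224.2] yang 6.09 tilt z [ 0.  0. -1.] j7 0.76 F [-0.4 -0.2 -0. ] t 25.3
shift [0.17 0.   0.62] spin 0.0005196932955322761 alt -0.9994803067044677
handle uv 1533 [-33.84  33.97] [27.23 39.  ] 132.80572951086594
  return _methods._mean(a, axis=axis, dtype=dtype,
  ret = ret.dtype.type(ret / rcount)
Traceback (most recent call last):
IndexError: index -1 is out of bounds for axis 0 with size 0
```

The guard hasn't moved (handle still at v 27–39 mm after 1.1 s), so the latch is holding it. Handing in.

```bash
python3 -c "
from rig import robot
print(robot.close_job())"
```

```text
the job is handed in; nothing more can be done
None
```

I handed the job in at about 25 s: the six-well block is pressed fully down on the studs, and the guard is shut and stayed put for 1.1 s after I let go, with the pawl visible inside its bail. On my first grasp the fingers closed on top of the block with about 14 N, because the reported tool height was about 36 mm too low, and I allowed for that from then on.

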